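# Wedge the rocking chest

## Task

The small wooden chest rocks because its near right foot is too short and hangs above the bench. With the fingertips, slide the loose wooden wedge, thin end first, under that foot until the chest stands level and no longer rocks, and prove it by pressing down firmly on the lid corner above that foot for about a second at the end: the corner must not dip. Only push and press, do not grip or lift anything, do not push the chest out of its place or leave it propped askew, and leave the other things alone.

Things in the scene. Friction and masses are not known exactly. Their poses are not given: they have to be found in the camera images.
- chest: Closed chest of pale wood, 124 (x) x 244 (y) mm, 0.95 kg, flat lid top 95 mm and underside 30 mm above the bench. Origin: at bench height under its centre; z up, x away from the robot (latches on the -x side), y left. Stands level on three domed black rubber feet (radius 10 mm) at x,y = (45,105), (45,-105), (-45,105) mm. A wedge driven in too far tips it up the other way.
- foot_centre (a point): Centre of the 10 mm radius dome of the short foot, at chest x,y = (-45,-105) mm: the near right corner. Its lowest point, 10 mm below this, hangs 9 to 15 mm above the bench, differently each time (it does not move in the chest).
- chest_corner (a point): Point on the lid top straight above the short foot, 95 mm above the bench, 17 mm in from both edges: the place to press. A press of 1.5 to 3 N here rocks the chest until the short foot meets what is below it; let go, the chest falls back level.
- wedge: Loose wooden wedge, 150 (x) x 60 (y) mm, 0.09 kg, flat on the bench right of the chest, thin end roughly towards the short foot. Origin: centre of underside; x to the thin end. Top slopes evenly from 26 mm high (x = -75 mm) to 4 mm (x = 75 mm): 1 mm per 6.8 mm. Sliding it takes about 0.6 N, 2 to 4 N more once it bears on the foot; it does not slip back under load.
- wedge_ramp (a point): Middle of the wedge's sloping top, 15 mm above the bench; z square to the slope, x down the slope to the thin end. The foot rests on the wedge when foot_centre is 10 mm above this plane.
- wedge_tail (a point): Middle of the wedge's upright thick end face (60 mm wide, 26 mm high), 12 mm above its underside: the face to push.
- tape_measure: Bystander: pocket tape measure, 60x74x28 mm, lying in front of the chest. Origin under its centre.
- c_clamp: Bystander: small blue C-clamp lying flat, 108x78x12 mm, farther right than the wedge. Origin under its centre.
- sanding_block: Bystander: cork sanding block, 96x63x30 mm, at the back of the bench. Origin under its centre.
There are look-alikes about, which are no part of the job. There is more than one size of the wedge; the one meant has the size given above.

How it is judged:
By the outcome, as a careful person would: the job done as asked, in the order asked, and still so for the second after the job is handed in, with the robot touching nothing.
It also fails if it takes over 61 s, if anything falls off the work surface, if the arm or the gripper's body presses on something with over 40 N, if the wrist force passes 120 N, or if a joint passes its speed limit or range.

## Robot

A 6-joint arm with a two-finger parallel gripper is mounted at the origin on a cart in front of the work surface, level with it; the furniture and walls round the work are solid. World frame = base frame: x ahead of the robot, y to its left, z up, the work surface at z = 0. Lengths are in mm, angles in rad, forces in N, time in s.
With the tool pointing down it reaches from about 400 to 925 mm from the base axis. Payload 12.5 kg.
Tool frame: the origin (TCP) lies midway between the tips of the shut fingers; the grasp point (between the pads) lies 19 mm behind it; z points along the fingers, y is the line along which they close (so a half turn about z gives the same grasp; the last joint's range is limited). The gripper opens to 95 mm and grips with 3 to 60 N. Pads are 20 mm wide; open, the fingers measure 119 mm over their backs; the gripper's body (75 mm by 180 mm) begins 59 mm behind the grasp point.
Start: joints at [1.154, 0.491, 1.559, -0, 1.092, -0.106], TCP at [191.122, 595.083, 177.961] pointing down, gripper open.
Joint ranges: [-3.1, 3.1], [-0.84, 2.19], [0.05, 2.79], [-1.13, 4.28], [0.06, 2.93], [-2.69, 2.69]. Speed limits (rad/s): [2.22, 2.22, 2.79, 3.14, 3.14, 3.14].

## Interface

Orientations are given as [roll, pitch, yaw] about the fixed x, y, z axes, in that order (R = Rz(yaw) Ry(pitch) Rx(roll)).
In Python, from cell import state, read_camera, camera_info, env gives the robot as it stands.
- The arm moves only by the tool move_arm, never from a script. Its argument "commands" is a list of rows, each a list of 3 entries, a list of its own where there are three numbers: the shift along the world's x, y, z in cm, then the turn, a rotation vector about the world's x, y, z in degrees, then the opening, from 0 (shut) to 1 (fully open). A call has 1 to 10 rows; each row shifts and turns the commanded pose from where the row before left it; what a row does not reach is not made up. A row lasts 1/10 s, in which the tool goes at most 50 mm and 8.59 degrees, less where a joint would pass 70% of its speed; a pose out of reach is approached as far as the arm can. A call with a gripper value outside its range is refused whole. The fingers move at their own pace and stop on an object; the grip force is fixed at half the most. Time passes only in rows, so rows that do not move let the fingers close. It gives the time, the measured TCP pose, the force, the opening and the grip force at its end, in the units of the state.
- state(): the state, without advancing time (a new reading comes with each control period).
- read_camera(name): name is "scene" or "top" or "wrist"; returns the picture (400x640x3 uint8, blue, green, red); there is no depth.
- camera_info(name): a dict with "K" (3x3 intrinsics, pixels), "cam_to_world" (4x4, takes a point from camera to world coordinates). Camera axes: x right, y down, z forward; pixel columns grow to the right and rows downward; lengths in mm; the calibration is good to about 2 mm. A picture is of the moment at which its call begins: read the wrist's pose just before it. camera_info takes no time and is no camera call; for the wrist camera it gives the pose at the moment of the call.
- env.job_done(): hands the job in; it is judged then, once.
The state is a dict: "t": time; "joints": joint angles; "qvel": joint speeds; "tau": joint torques, N m; "eef_pos": TCP position; "tcp_rot": TCP orientation; "ft_force": force on the tool from outside, world axes, zero at the start; "moment": the same for the moment, N m; "opening": opening from 0.0 (shut) to 1.0 (fully open); "grip_force": force on a finger pad.
Only numpy, scipy, OpenCV 4.12 (cv2) and the standard library are available. Lean on these libraries where they do the work, as an engineer would, in place of code of your own. Each camera call takes 0.05 s, during which the arm holds its last target. There are 200 camera calls.

## Working session

There is one attempt and no reset: what is moved stays moved. The work goes in short steps, Python scripts to look and compute and a tool call to move; the robot and the scene stay as the last step left them, time stands still between calls to the robot, and variables do not carry over. Pictures are saved under pics/ and viewed, at most 10 in all, crops included, and the job is handed in when it is done.

Besides the shell and the picture viewer there is one more tool, called after ">>>" as name(argument=value, ...), one argument or row to a line, values as JSON. move_arm: Moves the arm, as the interface text tells. Its arguments: {"type":"object","properties":{"commands":{"type":"array"}},"required":["commands"]}

```bash
mkdir -p pics; ls; python3 - <<'E'
from cell import *
import cv2
for n in("top","scene"):
    i=read_camera(n);cv2.imwrite(f"pics/{n}0.png",i);c=camera_info(n);print(n,c["K"],c["cam_to_world"])
print(state())
E
```

```text
pics
top [[444.3340665    0.         331.45408306]
 [  0.         444.3340665  206.31727279]
 [  0.           0.           1.        ]] [[-1.92263578e-02 -9.89553480e-01  1.42878471e-01  4.17609410e+02]
 [-9.99800390e-01  1.98054090e-02  2.63154711e-03 -9.32288746e+01]
 [-5.43382315e-03 -1.42799356e-01 -9.89736742e-01  1.26552485e+03]
 [ 0.00000000e+00  0.00000000e+00  0.00000000e+00  1.00000000e+00]]
scene [[382.65012784   0.         317.71147705]
 [  0.         382.65012784 202.05822601]
 [  0.           0.           1.        ]] [[ 6.92060677e-01 -4.01407498e-01  5.99936697e-01 -1.32659155e+02]
 [-7.21497451e-01 -3.59088898e-01  5.92027525e-01 -8.12224798e+02]
 [-2.22136799e-02 -8.42571768e-01 -5.38125792e-01  7.30724140e+02]
 [ 0.00000000e+00  0.00000000e+00  0.00000000e+00  1.00000000e+00]]
{'t': 0.1, 'joints': array([ 1.15442670e+00,  4.91494190e-01,  1.55938925e+00,  1.87544769e-05,
        1.09168337e+00, -1.05574261e-01]), 'qvel': array([ 0.00034011, -0.00182599,  0.00026934,  0.00182888, -0.00178154,
       -0.0001302 ]), 'tau': array([ 3.37796657e-03, -6.13619757e+01, -2.58603913e+01,  6.94258860e-02,
        4.70161659e-02, -8.98233202e-05]), 'eef_pos': array([190.99317461, 594.8440712 , 177.42310483]), 'tcp_rot': array([-3.14062568e+00, -1.19196267e-04,  2.83078858e+00]), 'ft_force': array([ 0.25171903, -0.52653918, -0.19249121]), 'moment': array([-0.02978185, -0.07275913,  0.032995  ]), 'grip_force': 0.0, 'opening': 0.9983764121669888}
```

View pics/top0.png

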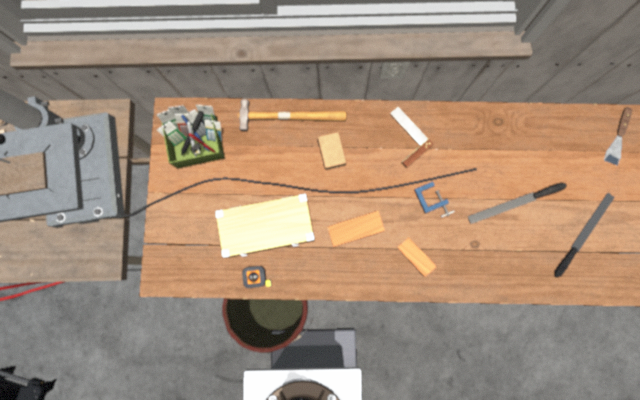

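View pics/scene0.png

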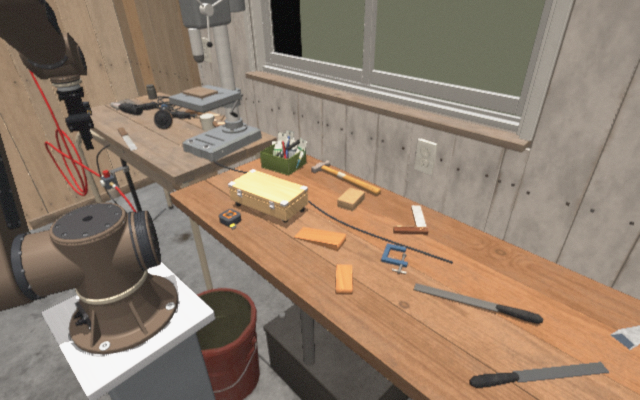

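The top view shows two orange wedges: one at (356,228), about 55 px long, so about 150 mm, and a smaller look-alike at (417,257). The cork block at (331,150) and the white and brown pieces at (409,125) and (418,154) are other things. The chest is at (265,226) and the tape measure at (254,277). By size I choose (356,228), and I'll check it in a crop and measure it.

```bash
cat > h.py <<'E'
import numpy as np,cv2
from cell import *
def ray(n,uv,z):
    c=camera_info(n);T=np.array(c["cam_to_world"]);uv=np.atleast_2d(uv).astype(float)
    d=np.c_[uv,np.ones(len(uv))]@np.linalg.inv(c["K"]).T@T[:3,:3].T
    z=np.broadcast_to(z,len(uv))
    return T[:3,3]+d*((z-T[2,3])/d[:,2])[:,None]
def proj(n,P):
    c=camera_info(n);T=np.linalg.inv(c["cam_to_world"]);p=(np.atleast_2d(P)@T[:3,:3].T+T[:3,3])@np.array(c["K"]).T
    return p[:,:2]/p[:,2:]
E
python3 - <<'E'
from h import *
i=cv2.imread("pics/top0.png");h=cv2.cvtColor(i,cv2.COLOR_BGR2HSV)
for p in((356,228),(417,257),(265,226),(331,150),(340,270),(360,205)):print(p,h[p[1],p[0]])
a=cv2.resize(i[180:300,200:450],None,fx=3.2,fy=3.2,interpolation=cv2.INTER_CUBIC)
s=cv2.imread("pics/scene0.png");b=cv2.resize(s[165:305,210:420],None,fx=3.2,fy=3.2,interpolation=cv2.INTER_CUBIC)
cv2.imwrite("pics/a.png",a)
cv2.imwrite("pics/b.png",b)
E
```

```text
(356, 228) [ 17 128 252]
(417, 257) [ 17 123 252]
(265, 226) [ 29  42 254]
(331, 150) [ 19  94 245]
(340, 270) [ 13 111 198]
(360, 205) [ 13 107 220]
```

View pics/a.png

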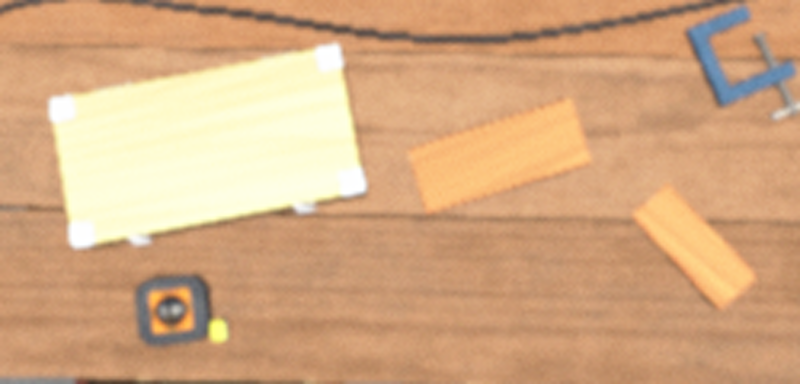

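View pics/b.png

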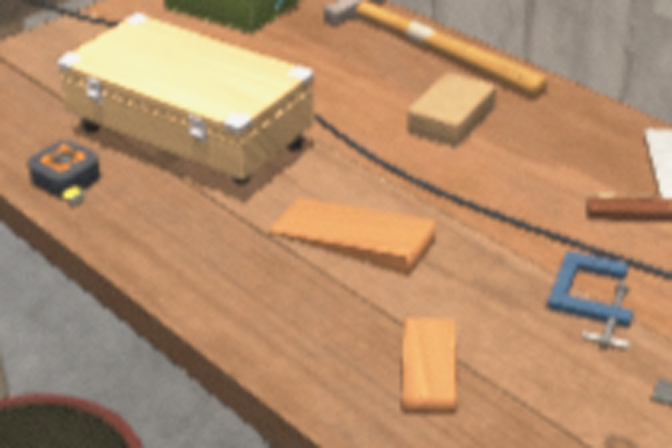

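The crops confirm the large wedge: its thin end is on the left towards the chest (crop a around (418,182)) and its thick end on the right around (581,130). The short foot is at crop b (240,178). Next I measure both.

```bash
python3 - <<'E'
from h import *
from itertools import permutations
i=cv2.imread("pics/top0.png");h=cv2.cvtColor(i,cv2.COLOR_BGR2HSV)
def quad(m,seed):
    n,l=cv2.connectedComponents(m.astype(np.uint8));m=(l==l[seed[1],seed[0]]).astype(np.uint8)
    c=max(cv2.findContours(m,0,2)[0],key=cv2.contourArea)
    r=cv2.minAreaRect(c);print(m.sum(),r);return c.reshape(-1,2),cv2.boxPoints(r)
w,wb=quad((h[...,1]>112)&(h[...,2]>235)&(h[...,0]>14),(356,228))
c,cb=quad((h[...,1]<80)&(h[...,2]>220),(265,226))
def rep(n,P):
    r=cv2.minAreaRect(P[:,:2].astype(np.float32));b=cv2.boxPoints(r);print(n,"ctr",r[0],"size",r[1],"ang",r[2],"\n",b.round(1))
rep("chest z95",ray("top",c,95))
# wedge: height by linear in position along axis; iterate
P=ray("top",w,15.)
for k in range(4):
    r=cv2.minAreaRect(P[:,:2].astype(np.float32));b=cv2.boxPoints(r)
    e=[b[1]-b[0],b[2]-b[1]];u=max(e,key=np.linalg.norm);u/=np.linalg.norm(u);u*=np.sign(u[1])  # thin end +y
    s=(P[:,:2]-np.array(r[0]))@u;P=ray("top",w,np.clip(15-s*22/150,4,26))
rep("wedge",P);print(u,np.degrees(np.arctan2(u[1],u[0])))
# masked lid edges via line fits
E
```

```text
1050 ((355.6625671386719, 228.25399780273438), (20.354284286499023, 53.47988510131836), 72.12130737304688)
4342 ((263.93280029296875, 226.1514892578125), (50.693199157714844, 95.23460388183594), 79.0888671875)
chest z95 ctr (537.9449462890625, 88.613525390625) size (135.0834197998047, 249.32835388183594) ang 9.92979621887207 
 [[449.9 199.8]
 [492.9 -45.8]
 [626.  -22.5]
 [583.  223.1]]
wedge ctr (534.273681640625, -156.57351684570312) size (57.3208122253418, 149.33441162109375) ang 15.997811317443848 
 [[ 486.1  -92.7]
 [ 527.3 -236.2]
 [ 582.4 -220.5]
 [ 541.2  -76.9]]
[-0.27560017  0.96127236] 105.99778
```

>>> move_arm(
  commands=[
    [[1.45,-3.4,0.6],[0,0,-2.8],0.32],
    [[1.45,-3.4,0.6],[0,0,-2.8],0.32],
    [[1.45,-3.4,0.6],[0,0,-2.8],0.32],
    [[1.45,-3.4,0.6],[0,0,-2.8],0.32],
    [[1.45,-3.4,0.6],[0,0,-2.8],0.32],
    [[1.45,-3.4,0.6],[0,0,-2.8],0.32],
    [[1.45,-3.4,0.6],[0,0,-2.8],0.32],
    [[1.45,-3.4,0.6],[0,0,-2.8],0.32],
    [[1.45,-3.4,0.6],[0,0,-2.8],0.32],
    [[1.45,-3.4,0.6],[0,0,-2.8],0.32],
  ],
)

```text
t: 1.1
eef_pos: [336.3, 253.6, 238.1]
tcp_rot: [-3.142, -0.0, 2.34]
ft_force: [0.4, 0.0, 0.1]
opening: 0.322
grip_force: 0.0
```

>>> move_arm(
  commands=[
    [[1.45,-3.4,0.6],[0,0,-2.8],0.32],
    [[1.45,-3.4,0.6],[0,0,-2.8],0.32],
    [[1.45,-3.4,0.6],[0,0,-2.8],0.32],
    [[1.45,-3.4,0.6],[0,0,-2.8],0.32],
    [[1.45,-3.4,0.6],[0,0,-2.8],0.32],
    [[1.45,-3.4,0.6],[0,0,-2.8],0.32],
    [[1.45,-3.4,0.6],[0,0,-2.8],0.32],
    [[1.45,-3.4,0.6],[0,0,-2.8],0.32],
    [[1.45,-3.4,0.6],[0,0,-2.8],0.32],
    [[0,0,0],[0,0,0],0.32],
  ],
)

```text
t: 2.1
eef_pos: [468.0, -54.1, 292.0]
tcp_rot: [3.141, 0.001, 1.898]
ft_force: [0.1, 0.7, -0.6]
opening: 0.321
grip_force: 0.0
```

```bash
python3 - <<'E'
from h import *
c=camera_info("wrist");i=read_camera("wrist");cv2.imwrite("pics/w1.png",i)
np.savez("w1.npz",K=c["K"],T=c["cam_to_world"]);print(c["cam_to_world"],c["K"][0][0])
s=state();print(s["t"],s["eef_pos"],s["tcp_rot"],s["opening"])
E
```

```text
[[ 9.46900123e-01  3.07220616e-01  9.48454043e-02  4.40905947e+02]
 [ 3.21527764e-01 -9.04979119e-01 -2.78626438e-01  2.44206924e+01]
 [ 2.33324707e-04  2.94326839e-01 -9.55704796e-01  4.99358417e+02]
 [ 0.00000000e+00  0.00000000e+00  0.00000000e+00  1.00000000e+00]] 297.9563418911923
2.15 [466.94680829 -52.37381756 291.59869864] [-3.14113945e+00 -3.52670098e-04  1.89943131e+00] 0.3188303074656476
```

View pics/w1.png

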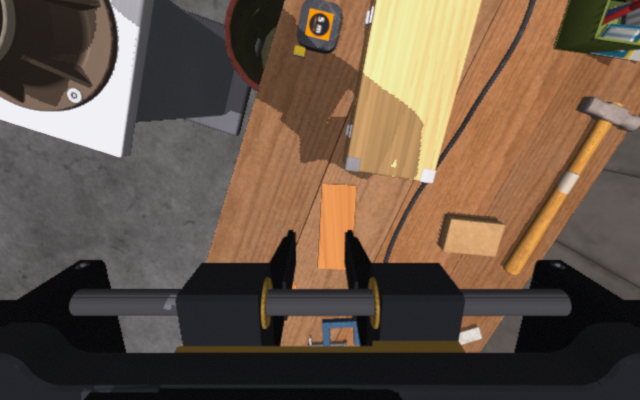

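The wrist view shows the lid's right corners at about (347,171) and (435,182). The wedge's thin end runs from (322,184) to (356,184), and its tail is at about (320,268) to (348,269).

```bash
python3 - <<'E'
from h import *
# wrist arm has not moved: camera_info still valid
print("lid corners",ray("wrist",[(347,171),(435,182)],95).round(1))
print("thin",ray("wrist",[(321.5,184),(356.5,184)],4).round(1))
print("tail",ray("wrist",[(319.5,268.5),(348.5,269.5)],26).round(1))
# top: lid with latches opened away, subpixel edges by line fits on contour sides
i=cv2.imread("pics/top0.png");h=cv2.cvtColor(i,cv2.COLOR_BGR2HSV)
m=((h[...,1]<80)&(h[...,2]>220)).astype(np.uint8);_,l=cv2.connectedComponents(m);m=(l==l[226,265]).astype(np.uint8)
m=cv2.morphologyEx(m,cv2.MORPH_OPEN,np.ones((9,9)))
c=max(cv2.findContours(m,0,2)[0],key=cv2.contourArea)[:,0]
P=ray("top",c,95)[:,:2];r=cv2.minAreaRect(P.astype(np.float32));print(r)
b=cv2.boxPoints(r);print(b)
print("scene check")
s=cv2.imread("pics/scene0.png")
C=np.array(r[0]);a=np.radians(r[2]);R=np.array([[np.cos(a),-np.sin(a)],[np.sin(a),np.cos(a)]])
F=C+R@[-45,-105];print("foot",F,proj("scene",[[*F,12],[*(C+R@[-62,-122]),95]]),proj("wrist",[[*(C+R@[-62,-122]),95],[*(C+R@[62,-122]),95]]))
E
```

```text
lid corners [[502.2 -40.9  95. ]
 [623.6 -15.9  95. ]]
thin [[482.8 -91.3   4. ]
 [539.4 -71.9   4. ]]
tail [[ 528.  -234.4   26. ]
 [ 577.8 -219.5   26. ]]
((541.1322021484375, 88.75137329101562), (128.3217315673828, 245.91246032714844), 9.76717758178711)
[[457.04245  199.04082 ]
 [498.76022  -43.307198]
 [625.2219   -21.53807 ]
 [583.50415  220.80994 ]]
scene check
foot [514.5971882  -22.36070092] [[285.0786226  221.18974273]
 [284.17434826 203.62289436]] [[345.74340096 171.40495534]
 [432.96897178 185.20020385]]
```

>>> move_arm(
  commands=[
    [[1.05,-2.86,-2.4],[0,0,-1.35],0.32],
    [[1.05,-2.86,-2.4],[0,0,-1.35],0.32],
    [[1.05,-2.86,-2.4],[0,0,-1.35],0.32],
    [[1.05,-2.86,-2.4],[0,0,-1.35],0.32],
    [[1.05,-2.86,-2.4],[0,0,-1.35],0.32],
    [[1.05,-2.86,-2.4],[0,0,-1.35],0.32],
    [[1.05,-2.86,-2.4],[0,0,-1.35],0.32],
    [[1.05,-2.86,-2.4],[0,0,-1.35],0.32],
    [[0,0,0],[0,0,0],0.32],
    [[0,0,0],[0,0,0],0.32],
  ],
)

```text
t: 3.15
eef_pos: [550.2, -278.7, 99.3]
tcp_rot: [-3.14, -0.001, 1.714]
ft_force: [0.1, -0.1, -0.3]
opening: 0.322
grip_force: 0.0
```

>>> move_arm(
  commands=[
    [[0,0,-3],[0,0,0],0.32],
    [[0,0,-3],[0,0,0],0.32],
    [[0,0,-2],[0,0,0],0.32],
    [[0,0,-1],[0,0,0],0.32],
    [[0,0,0],[0,0,0],0.32],
    [[0,0,0],[0,0,0],0.32],
  ],
)

```text
t: 3.75
eef_pos: [551.2, -279.4, 11.3]
tcp_rot: [3.14, 0.001, 1.715]
ft_force: [-0.4, -0.5, 0.6]
opening: 0.319
grip_force: 0.0
```

>>> move_arm(
  commands=[
    [[-0.14,0.99,0],[0,0,0],0.32],
    [[-0.14,0.99,0],[0,0,0],0.32],
    [[-0.14,0.99,0],[0,0,0],0.32],
    [[-0.07,0.5,0],[0,0,0],0.32],
    [[-0.07,0.5,0],[0,0,0],0.32],
    [[-0.07,0.5,0],[0,0,0],0.32],
    [[-0.07,0.5,0],[0,0,0],0.32],
    [[-0.07,0.5,0],[0,0,0],0.32],
    [[-0.07,0.5,0],[0,0,0],0.32],
    [[-0.07,0.5,0],[0,0,0],0.32],
  ],
)

```text
t: 4.75
eef_pos: [541.5, -214.6, 9.9]
tcp_rot: [3.142, -0.0, 1.714]
ft_force: [0.1, -0.8, 0.0]
opening: 0.32
grip_force: 0.0
```

>>> move_arm(
  commands=[
    [[-0.07,0.5,0],[0,0,0],0.32],
    [[-0.07,0.5,0],[0,0,0],0.32],
    [[-0.07,0.5,0],[0,0,0],0.32],
    [[-0.07,0.5,0],[0,0,0],0.32],
    [[-0.07,0.5,0],[0,0,0],0.32],
    [[-0.07,0.5,0],[0,0,0],0.32],
    [[0,0,0],[0,0,0],0.32],
  ],
)

```text
t: 5.45
eef_pos: [537.2, -184.4, 10.0]
tcp_rot: [-3.141, -0.0, 1.714]
ft_force: [0.5, 0.0, -0.3]
opening: 0.315
grip_force: 0.0
```

```bash
python3 - <<'E'
from h import *
t=read_camera("top");s=read_camera("scene");cv2.imwrite("pics/t2.png",t);cv2.imwrite("pics/s2.png",s)
f=lambda i,a:cv2.resize(i[a[0]:a[1],a[2]:a[3]],(400,400),interpolation=cv2.INTER_CUBIC)
cv2.imwrite("pics/c2.png",np.hstack([f(t,(180,280,290,390)),f(s,(165,265,240,340))]))
x=state();print(x["eef_pos"],x["ft_force"],x["tcp_rot"])
E
```

```text
[ 537.40463408 -184.96355132    9.99870699] [-0.56474205  0.22270205  0.15886101] [3.14139644e+00 8.37775059e-05 1.71400824e+00]
```

View pics/c2.png

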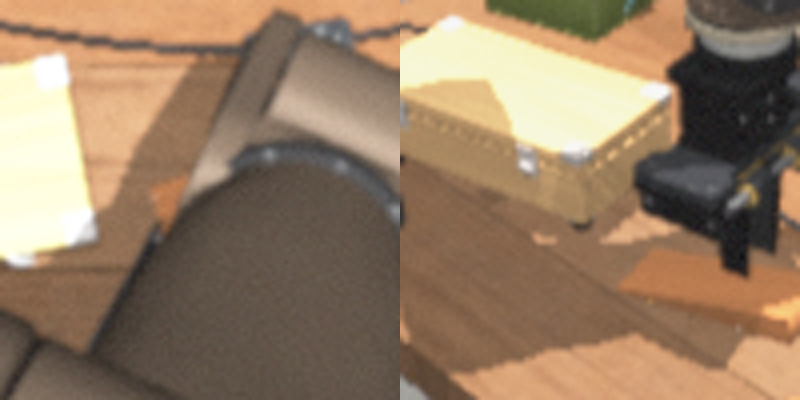

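```bash
python3 - <<'E'
from h import *
t=np.array([537.4,-185,10]);y=np.array([np.cos(.143),np.sin(.143),0])
print(proj("scene",[t,t+21*y,t-21*y]))
i=cv2.imread("pics/s2.png");cv2.imwrite("pics/c3.png",cv2.resize(i[200:280,280:400],(780,520),interpolation=cv2.INTER_CUBIC))
E
```

```text
[[326.67178791 239.31775421]
 [330.54323469 235.80024248]
 [322.70419423 242.92262291]]
```

View pics/c3.png

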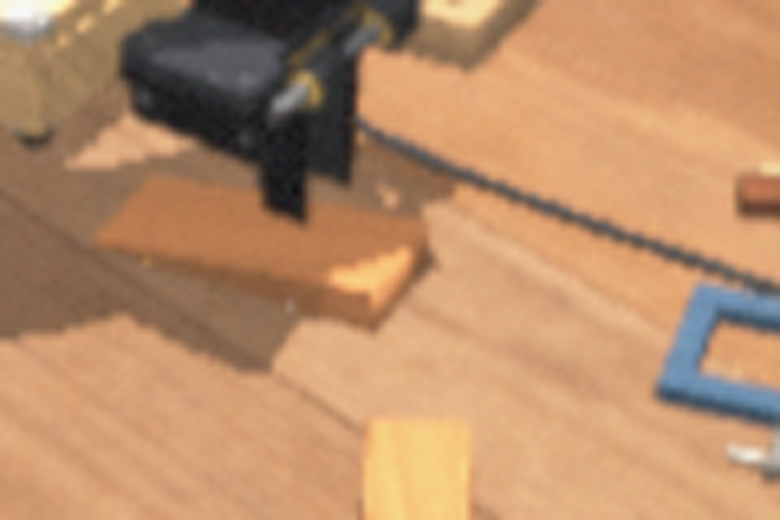

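The crop shows the wedge unmoved, with its tail still at scene (346,240) to (338,250). The fingertips, at about (326,234), are some 9 px above the projected TCP, so the part-open tips sit higher than the TCP and passed over the wedge. I'll go back and push with the fingers shut, where the TCP lies at the tips.

>>> move_arm(
  commands=[
    [[0,0,4],[0,0,0],0.32],
    [[0.35,-2.5,0],[0,0,0],0],
    [[0.35,-2.5,0],[0,0,0],0],
    [[0.35,-2.5,0],[0,0,0],0],
    [[0.35,-2.5,0],[0,0,0],0],
    [[0,0,-1],[0,0,0],0],
    [[0,0,-1],[0,0,0],0],
    [[0,0,-1],[0,0,0],0],
    [[0,0,-0.8],[0,0,0],0],
    [[0,0,0],[0,0,0],0],
  ],
)

```text
t: 6.55
eef_pos: [550.8, -284.0, 10.6]
tcp_rot: [-3.14, -0.002, 1.715]
ft_force: [0.9, 0.1, -0.2]
opening: 0.004
grip_force: 0.0
```

```bash
python3 - <<'E'
from h import *
i=read_camera("scene");cv2.imwrite("pics/s4.png",i)
x=state();t=x["eef_pos"];print(x["t"],t,x["ft_force"],x["tcp_rot"],x["opening"])
p=proj("scene",[t]);print(p)
cv2.drawMarker(i,tuple(int(v) for v in p[0].round()),(0,0,255),0,3)
cv2.imwrite("pics/c4.png",cv2.resize(i[200:280,280:400],(780,520),interpolation=cv2.INTER_CUBIC))
E
```

```text
6.6 [ 551.12635436 -284.2977783    11.30859505] [ 0.36595799 -0.09503284 -0.4253349 ] [-3.14069756e+00 -8.91980001e-04  1.71442685e+00] 0.0027642858856539074
[[355.05005414 251.05164819]]
```

View pics/c4.png

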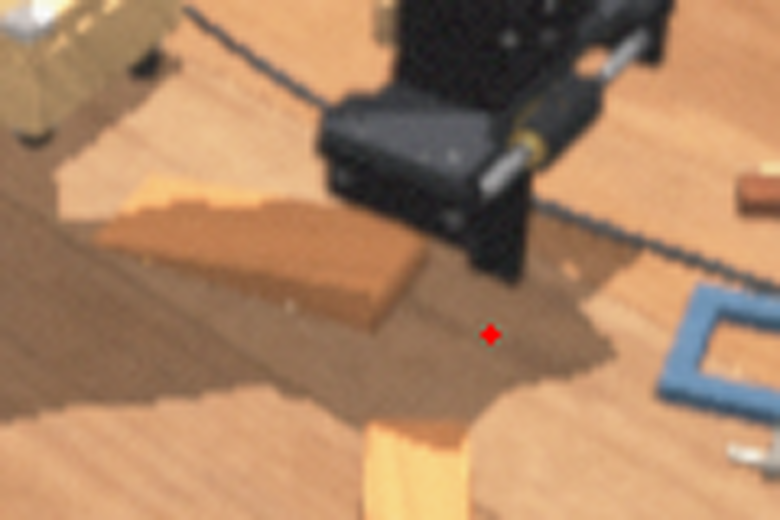

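The shut tips show at crop (500,280) while the TCP projects to (490,335), so the tips really are higher than reported, or shifted sideways. I'll lower gently and feel for the bench.

>>> move_arm(
  commands=[
    [[0,0,-0.4],[0,0,0],0],
    [[0,0,-0.4],[0,0,0],0],
    [[0,0,-0.2],[0,0,0],0],
    [[0,0,0],[0,0,0],0],
  ],
)

```text
t: 7.0
eef_pos: [551.2, -285.0, 1.7]
tcp_rot: [-3.141, -0.0, 1.714]
ft_force: [0.7, -0.8, -0.2]
opening: 0.004
grip_force: 0.0
```

```bash
python3 - <<'E'
from h import *
print("tip ray z 0,10,30,40",[ray("scene",[(356.5,243.3)],z)[0].round(0) for z in(0,10,30,40)])
print(proj("scene",[[577.8,-219.5,26],[528,-234,26]]))
w=read_camera("wrist");cv2.imwrite("pics/w5.png",w)
t=state()["eef_pos"];print(t,proj("wrist",[t,t+[0,0,40]]))
E
```

```text
tip ray z 0,10,30,40 [array([ 593., -256.,    0.]), array([ 583., -264.,   10.]), array([ 563., -279.,   30.]), array([ 553., -287.,   40.])]
[[344.08005027 233.74453208]
 [336.77127239 243.45935327]]
[ 551.29061627 -285.02071625    1.92415846] [[320.12437777 223.6383409 ]
 [320.17878635 247.6896481 ]]
```

The tip ray matches the TCP's x and y at z≈40 while z read 11, so the real tips are about 28 mm above the reported TCP. I'll keep feeling downwards.

>>> move_arm(
  commands=[
    [[0,0,-0.4],[0,0,0],0],
    [[0,0,-0.4],[0,0,0],0],
    [[0,0,0],[0,0,0],0],
  ],
)

```text
t: 7.35
eef_pos: [551.0, -284.9, -6.7]
tcp_rot: [-3.141, -0.001, 1.714]
ft_force: [0.6, -0.8, -0.3]
opening: 0.002
grip_force: 0.0
```

No contact even below the bench plane, which fits the offset. I'll continue.

>>> move_arm(
  commands=[
    [[0,0,-0.4],[0,0,0],0],
    [[0,0,-0.4],[0,0,0],0],
    [[0,0,0],[0,0,0],0],
  ],
)

```text
t: 7.65
eef_pos: [551.0, -284.9, -14.7]
tcp_rot: [-3.141, -0.001, 1.714]
ft_force: [0.7, -0.7, -0.0]
opening: 0.005
grip_force: 0.0
```

>>> move_arm(
  commands=[
    [[0,0,-0.3],[0,0,0],0],
    [[0,0,-0.2],[0,0,0],0],
    [[0,0,0],[0,0,0],0],
  ],
)

```text
t: 7.95
eef_pos: [551.2, -284.9, -19.4]
tcp_rot: [-3.141, -0.0, 1.714]
ft_force: [-0.3, 0.7, -0.4]
opening: 0.002
grip_force: 0.0
```

```bash
python3 - <<'E'
from h import *
i=read_camera("scene");cv2.imwrite("pics/s6.png",i)
t=state()["eef_pos"];print(t,state()["ft_force"],proj("scene",[t,t+[0,0,28]]))
# lowest dark pixel of finger
g=i.max(2)<45;n,l,st,_=cv2.connectedComponentsWithStats(g.astype(np.uint8));k=l[225:262,345:368];
for r in range(232,262):
    c=np.where(g[r,340:372])[0];print(r,(c.min()+340,c.max()+340) if len(c) else None,end="; ")
E
```

```text
[ 551.2880252  -284.98290522  -19.15074057] [ 0.28837351  0.4102058  -0.23055501] [[354.95269907 259.13497871]
 [355.24356541 251.78302312]]
232 None; 233 None; 234 None; 235 None; 236 (np.int64(340), np.int64(360)); 237 (np.int64(340), np.int64(360)); 238 (np.int64(340), np.int64(360)); 239 (np.int64(340), np.int64(360)); 240 (np.int64(340), np.int64(360)); 241 (np.int64(340), np.int64(359)); 242 (np.int64(342), np.int64(359)); 243 (np.int64(344), np.int64(359)); 244 (np.int64(346), np.int64(359)); 245 (np.int64(349), np.int64(359)); 246 (np.int64(351), np.int64(359)); 247 (np.int64(352), np.int64(359)); 248 (np.int64(353), np.int64(359)); 249 (np.int64(355), np.int64(359)); 250 (np.int64(357), np.int64(358)); 251 None; 252 None; 253 None; 254 None; 255 None; 256 None; 257 None; 258 None; 259 None; 260 None; 261 None;
```

The tips are now at about z=9. I'll open slightly for a two-point push and push again.

>>> move_arm(
  commands=[
    [[0,0,0],[0,0,0],0.32],
    [[0,0,0],[0,0,0],0.32],
    [[0,0,0],[0,0,0],0.32],
    [[-0.14,0.99,0],[0,0,0],0.32],
    [[-0.14,0.99,0],[0,0,0],0.32],
    [[-0.14,0.99,0],[0,0,0],0.32],
    [[-0.07,0.5,0],[0,0,0],0.32],
    [[-0.07,0.5,0],[0,0,0],0.32],
    [[-0.07,0.5,0],[0,0,0],0.32],
    [[-0.07,0.5,0],[0,0,0],0.32],
  ],
)

```text
t: 9.0
eef_pos: [544.4, -235.1, -19.0]
tcp_rot: [3.141, 0.0, 1.714]
ft_force: [-0.3, -1.1, 0.4]
opening: 0.318
grip_force: 0.5
```

>>> move_arm(
  commands=[
    [[-0.07,0.5,0],[0,0,0],0.32],
    [[-0.07,0.5,0],[0,0,0],0.32],
    [[-0.07,0.5,0],[0,0,0],0.32],
    [[-0.07,0.5,0],[0,0,0],0.32],
    [[-0.07,0.5,0],[0,0,0],0.32],
    [[-0.07,0.5,0],[0,0,0],0.32],
    [[-0.07,0.5,0],[0,0,0],0.32],
    [[-0.07,0.5,0],[0,0,0],0.32],
    [[0,0,0],[0,0,0],0.32],
  ],
)

```text
t: 9.9
eef_pos: [538.5, -194.6, -19.1]
tcp_rot: [-3.141, -0.0, 1.714]
ft_force: [-0.3, 0.1, 0.7]
opening: 0.32
grip_force: 0.0
```

```bash
python3 - <<'E'
from h import *
i=read_camera("scene");cv2.imwrite("pics/s7.png",i)
w=read_camera("wrist");cv2.imwrite("pics/w7.png",w)
x=state();t=x["eef_pos"];print(t,x["ft_force"])
cv2.imwrite("pics/c7.png",np.hstack([cv2.resize(i[180:270,270:360],(400,400),interpolation=cv2.INTER_CUBIC),cv2.resize(w,(400,250),interpolation=cv2.INTER_AREA)[np.r_[0:250,[249]*150]]]))
E
```

```text
[ 538.65494263 -195.08656721  -19.1161909 ] [-0.0388018  -0.28692092  0.65649971]
```

View pics/c7.png

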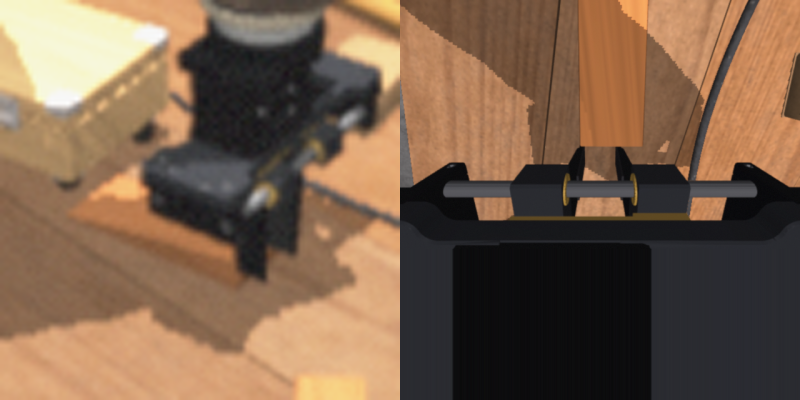

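The wedge is flush against both fingertips and moving straight. Its centreline is about 10 mm right of the finger centre, so the foot will still land well on the ramp. I'll go on to near contact.

>>> move_arm(
  commands=[
    [[-0.07,0.5,0],[0,0,0],0.32],
    [[-0.07,0.5,0],[0,0,0],0.32],
    [[-0.07,0.5,0],[0,0,0],0.32],
    [[-0.07,0.5,0],[0,0,0],0.32],
    [[-0.07,0.5,0],[0,0,0],0.32],
    [[-0.07,0.5,0],[0,0,0],0.32],
    [[-0.07,0.5,0],[0,0,0],0.32],
    [[-0.07,0.5,0],[0,0,0],0.32],
  ],
)

```text
t: 10.8
eef_pos: [533.1, -154.8, -19.1]
tcp_rot: [3.142, -0.0, 1.714]
ft_force: [-0.4, -0.5, -0.8]
opening: 0.323
grip_force: 0.2
```

>>> move_arm(
  commands=[
    [[-0.014,0.1,0],[0,0,0],0.32],
    [[-0.014,0.1,0],[0,0,0],0.32],
    [[-0.014,0.1,0],[0,0,0],0.32],
    [[-0.014,0.1,0],[0,0,0],0.32],
    [[-0.014,0.1,0],[0,0,0],0.32],
  ],
)

```text
t: 11.3
eef_pos: [532.5, -150.4, -19.0]
tcp_rot: [3.141, 0.0, 1.714]
ft_force: [0.4, -0.8, 0.7]
opening: 0.315
grip_force: 0.3
```

>>> move_arm(
  commands=[
    [[-0.014,0.1,0],[0,0,0],0.32],
    [[-0.014,0.1,0],[0,0,0],0.32],
    [[-0.014,0.1,0],[0,0,0],0.32],
    [[-0.014,0.1,0],[0,0,0],0.32],
    [[-0.014,0.1,0],[0,0,0],0.32],
  ],
)

```text
t: 11.8
eef_pos: [531.7, -145.3, -19.0]
tcp_rot: [3.141, 0.0, 1.714]
ft_force: [1.0, -0.7, 0.0]
opening: 0.321
grip_force: 0.4
```

```bash
python3 - <<'E'
from h import *
i=read_camera("scene");cv2.imwrite("pics/s8.png",i)
w=read_camera("wrist");cv2.imwrite("pics/w8.png",w)
x=state();print(x["eef_pos"],x["ft_force"])
cv2.imwrite("pics/c8.png",np.hstack([cv2.resize(i[195:255,255:330],(500,400),interpolation=cv2.INTER_CUBIC),cv2.resize(w[0:240,200:380],(300,400),interpolation=cv2.INTER_AREA)]))
E
```

```text
[ 531.68879156 -145.14038967  -19.04969974] [ 0.42022989 -1.3744216   0.12399851]
```

View pics/c8.png

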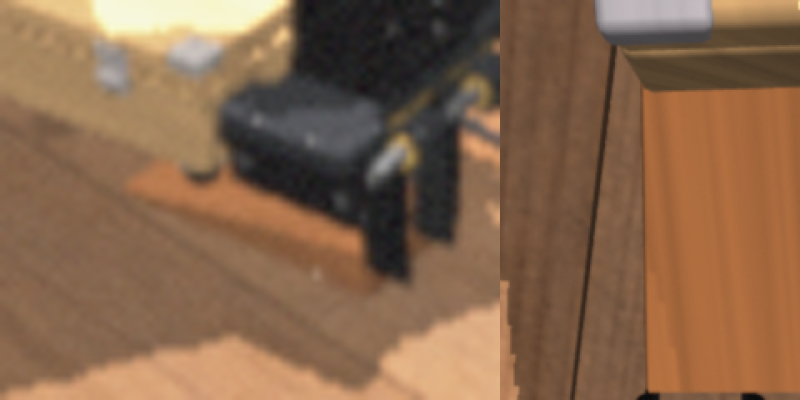

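The foot is over the wedge's ramp at crop (200,170) and there is no bearing force yet. From here I creep forward in small steps, watching the force.

>>> move_arm(
  commands=[
    [[-0.014,0.1,0],[0,0,0],0.32],
    [[-0.014,0.1,0],[0,0,0],0.32],
  ],
)

```text
t: 12.1
eef_pos: [531.4, -143.3, -19.1]
tcp_rot: [3.142, -0.0, 1.714]
ft_force: [0.5, -1.3, 0.2]
opening: 0.322
grip_force: 0.4
```

>>> move_arm(
  commands=[
    [[-0.014,0.1,0],[0,0,0],0.32],
    [[-0.014,0.1,0],[0,0,0],0.32],
  ],
)

```text
t: 12.3
eef_pos: [531.1, -141.2, -19.0]
tcp_rot: [3.142, -0.0, 1.714]
ft_force: [0.5, -1.3, 0.7]
opening: 0.321
grip_force: 0.3
```

>>> move_arm(
  commands=[
    [[-0.014,0.1,0],[0,0,0],0.32],
    [[-0.014,0.1,0],[0,0,0],0.32],
  ],
)

```text
t: 12.5
eef_pos: [530.9, -139.2, -19.0]
tcp_rot: [3.141, 0.0, 1.714]
ft_force: [-0.2, -0.6, -0.2]
opening: 0.322
grip_force: 0.3
```

>>> move_arm(
  commands=[
    [[-0.014,0.1,0],[0,0,0],0.32],
    [[-0.014,0.1,0],[0,0,0],0.32],
  ],
)

```text
t: 12.7
eef_pos: [530.6, -137.2, -19.0]
tcp_rot: [3.141, 0.0, 1.714]
ft_force: [0.4, -0.1, 0.8]
opening: 0.326
grip_force: 0.3
```

>>> move_arm(
  commands=[
    [[-0.014,0.1,0],[0,0,0],0.32],
    [[-0.014,0.1,0],[0,0,0],0.32],
  ],
)

```text
t: 12.9
eef_pos: [530.3, -135.2, -19.0]
tcp_rot: [3.141, 0.0, 1.714]
ft_force: [-0.5, -1.4, 0.5]
opening: 0.323
grip_force: 0.3
```

>>> move_arm(
  commands=[
    [[-0.014,0.1,0],[0,0,0],0.32],
    [[-0.014,0.1,0],[0,0,0],0.32],
  ],
)

```text
t: 13.1
eef_pos: [530.1, -133.3, -19.0]
tcp_rot: [3.141, 0.0, 1.714]
ft_force: [0.0, -1.6, -0.9]
opening: 0.325
grip_force: 0.7
```

>>> move_arm(
  commands=[
    [[-0.014,0.1,0],[0,0,0],0.32],
    [[-0.014,0.1,0],[0,0,0],0.32],
  ],
)

```text
t: 13.3
eef_pos: [529.9, -131.4, -19.0]
tcp_rot: [3.141, 0.0, 1.714]
ft_force: [0.4, -3.3, 0.1]
opening: 0.32
grip_force: 1.6
```

>>> move_arm(
  commands=[
    [[-0.014,0.1,0],[0,0,0],0.32],
    [[-0.014,0.1,0],[0,0,0],0.32],
  ],
)

```text
t: 13.5
eef_pos: [529.7, -129.5, -19.0]
tcp_rot: [3.141, 0.0, 1.714]
ft_force: [0.2, -4.8, -1.7]
opening: 0.317
grip_force: 2.4
```

The force rose from about 1 N to 3.3 and then 4.8 N, so the wedge now bears on the foot. I'll back off straight and rise with the fingers shut, then compare the chest pose in the images and do a press test.

>>> move_arm(
  commands=[
    [[0.07,-0.5,0],[0,0,0],0.32],
    [[0.14,-1,0],[0,0,0],0.32],
    [[0.28,-2,0],[0,0,0],0.32],
    [[0,-3,4],[0,0,0],0],
    [[0,-3,4],[0,0,0],0],
    [[0,-3,4],[0,0,0],0],
    [[0,-3,3],[0,0,0],0],
    [[0,-3,3],[0,0,0],0],
    [[0,-3,0],[0,0,0],0],
    [[0,0,0],[0,0,0],0],
  ],
)

```text
t: 14.5
eef_pos: [533.9, -348.0, 161.6]
tcp_rot: [3.14, 0.002, 1.711]
ft_force: [-0.6, 0.3, -1.1]
opening: 0.004
grip_force: 0.0
```

```bash
cat > meas.py <<'E'
from h import *
def lid(i):
    h=cv2.cvtColor(i,cv2.COLOR_BGR2HSV)
    m=((h[...,1]<80)&(h[...,2]>220)).astype(np.uint8);_,l=cv2.connectedComponents(m);m=(l==l[226,265]).astype(np.uint8)
    m=cv2.morphologyEx(m,cv2.MORPH_OPEN,np.ones((9,9)));c=max(cv2.findContours(m,0,2)[0],key=cv2.contourArea)[:,0]
    return cv2.minAreaRect(ray("top",c,95)[:,:2].astype(np.float32))
def flow(a,b,pts):
    g=[cv2.cvtColor(x,cv2.COLOR_BGR2GRAY) for x in(a,b)]
    q,s,_=cv2.calcOpticalFlowPyrLK(*g,np.float32(pts).reshape(-1,1,2),None,winSize=(13,13))
    return (q[:,0]-np.float32(pts)).round(2).tolist()
E
python3 - <<'E'
from meas import *
t=read_camera("top");s=read_camera("scene");cv2.imwrite("pics/t9.png",t);cv2.imwrite("pics/s9.png",s)
print(state()["t"],state()["eef_pos"],lid(t))
t0=cv2.imread("pics/top0.png");s0=cv2.imread("pics/scene0.png")
C=np.array([541.,88.7]);a=.1728;R=np.array([[np.cos(a),-np.sin(a)],[np.sin(a),np.cos(a)]])
L=[[*(C+R@p),95] for p in([-62,-122],[62,-122],[-62,122],[62,122])]
for n,i0,i in(("top",t0,t),("scene",s0,s)):print(n,flow(i0,i,proj(n,L)))
# wedge
h=cv2.cvtColor(t,cv2.COLOR_BGR2HSV);m=((h[...,1]>112)&(h[...,2]>235)&(h[...,0]>14)).astype(np.uint8)
n,l,st,ce=cv2.connectedComponentsWithStats(m)
for k in range(1,n):
    if st[k,4]>100:print(st[k],ce[k],ray("top",[ce[k]],16)[0].round(0))
E
```

```text
14.6 [ 533.68540871 -344.66565465  160.40976277] ((541.3390502929688, 89.53619384765625), (129.42724609375, 247.94651794433594), 9.56558609008789)
top [[0.8999999761581421, 0.14000000059604645], [0.18000000715255737, -0.17000000178813934], [-0.4099999964237213, 0.28999999165534973], [-0.6200000047683716, -0.33000001311302185]]
scene [[0.11999999731779099, 0.2800000011920929], [0.800000011920929, -0.27000001072883606], [-1.0199999809265137, -0.14000000059604645], [-0.05000000074505806, -0.8799999952316284]]
[249 112  28   6 140] [261.36428571 114.60714286] [874. 110.  16.]
[291 112  55   7 334] [318.88922156 114.64071856] [870. -58.  16.]
[311 217  32  25 588] [327.22789116 228.79931973] [534. -77.  16.]
```

The chest held its place to within about 1 mm. Now I press on the corner above the foot.

>>> move_arm(
  commands=[
    [[-0.24,4.03,0],[0,0,0],0],
    [[-0.24,4.03,0],[0,0,0],0],
    [[-0.24,4.03,0],[0,0,0],0],
    [[-0.24,4.03,0],[0,0,0],0],
    [[-0.24,4.03,0],[0,0,0],0],
    [[-0.24,4.03,0],[0,0,0],0],
    [[-0.24,4.03,0],[0,0,0],0],
    [[-0.24,4.03,0],[0,0,0],0],
    [[0,0,0],[0,0,0],0],
    [[0,0,0],[0,0,0],0],
  ],
)

```text
t: 15.6
eef_pos: [514.7, -20.6, 160.8]
tcp_rot: [-3.141, -0.0, 1.717]
ft_force: [-0.0, 0.2, -0.0]
opening: 0.005
grip_force: 0.0
```

>>> move_arm(
  commands=[
    [[0,0,-3],[0,0,0],0],
    [[0,0,-3],[0,0,0],0],
    [[0,0,-1.5],[0,0,0],0],
    [[0,0,-0.7],[0,0,0],0],
    [[0,0,0],[0,0,0],0],
    [[0,0,0],[0,0,0],0],
  ],
)

```text
t: 16.2
eef_pos: [515.5, -22.4, 79.5]
tcp_rot: [3.141, 0.0, 1.713]
ft_force: [0.2, -0.5, -0.5]
opening: 0.007
grip_force: 0.0
```

>>> move_arm(
  commands=[
    [[0,0,-0.2],[0,0,0],0],
    [[0,0,-0.2],[0,0,0],0],
    [[0,0,-0.2],[0,0,0],0],
    [[0,0,-0.2],[0,0,0],0],
  ],
)

```text
t: 16.6
eef_pos: [515.2, -21.9, 71.0]
tcp_rot: [3.141, 0.0, 1.714]
ft_force: [-0.8, 0.3, 0.6]
opening: 0.005
grip_force: 0.0
```

>>> move_arm(
  commands=[
    [[0,0,-0.1],[0,0,0],0],
    [[0,0,-0.1],[0,0,0],0],
  ],
)

```text
t: 16.8
eef_pos: [515.2, -21.9, 68.8]
tcp_rot: [3.142, -0.0, 1.714]
ft_force: [0.1, -0.9, -0.1]
opening: 0.006
grip_force: 0.0
```

>>> move_arm(
  commands=[
    [[0,0,-0.1],[0,0,0],0],
  ],
)

```text
t: 16.9
eef_pos: [515.2, -21.9, 67.9]
tcp_rot: [3.142, 0.0, 1.714]
ft_force: [0.6, -0.8, 0.3]
opening: 0.005
grip_force: 0.0
```

>>> move_arm(
  commands=[
    [[0,0,-0.1],[0,0,0],0],
    [[0,0,0],[0,0,0],0],
  ],
)

```text
t: 17.1
eef_pos: [515.1, -21.9, 66.8]
tcp_rot: [-3.141, -0.0, 1.714]
ft_force: [0.1, -0.3, 0.1]
opening: 0.003
grip_force: 0.0
```

>>> move_arm(
  commands=[
    [[0,0,-0.1],[0,0,0],0],
    [[0,0,0],[0,0,0],0],
  ],
)

```text
t: 17.3
eef_pos: [515.2, -21.9, 65.9]
tcp_rot: [3.142, -0.0, 1.714]
ft_force: [-0.0, 0.6, -0.2]
opening: 0.004
grip_force: 0.0
```

>>> move_arm(
  commands=[
    [[0,0,-0.1],[0,0,0],0],
    [[0,0,0],[0,0,0],0],
  ],
)

```text
t: 17.5
eef_pos: [515.1, -21.9, 64.9]
tcp_rot: [-3.142, -0.0, 1.714]
ft_force: [-0.5, 0.2, 0.4]
opening: 0.002
grip_force: 0.0
```

>>> move_arm(
  commands=[
    [[0,0,-0.1],[0,0,0],0],
    [[0,0,0],[0,0,0],0],
  ],
)

```text
t: 17.7
eef_pos: [515.1, -21.9, 63.8]
tcp_rot: [-3.142, -0.0, 1.714]
ft_force: [0.0, 0.5, 0.2]
opening: 0.008
grip_force: 0.0
```

>>> move_arm(
  commands=[
    [[0,0,-0.1],[0,0,0],0],
    [[0,0,0],[0,0,0],0],
  ],
)

```text
t: 17.9
eef_pos: [515.1, -21.9, 62.8]
tcp_rot: [-3.141, -0.0, 1.714]
ft_force: [-0.6, -0.0, 0.3]
opening: 0.005
grip_force: 0.0
```

>>> move_arm(
  commands=[
    [[0,0,-0.1],[0,0,0],0],
    [[0,0,0],[0,0,0],0],
  ],
)

```text
t: 18.1
eef_pos: [515.1, -21.9, 61.9]
tcp_rot: [-3.142, -0.0, 1.714]
ft_force: [-1.0, 0.4, 0.1]
opening: 0.008
grip_force: 0.0
```

Counting the finger's near corner in the image, the tip offset could be up to about 40 mm, which would put lid contact near z=55. I'll keep feeling downwards.

>>> move_arm(
  commands=[
    [[0,0,-0.1],[0,0,0],0],
    [[0,0,-0.1],[0,0,0],0],
  ],
)

```text
t: 18.3
eef_pos: [515.1, -21.9, 59.9]
tcp_rot: [3.142, 0.0, 1.714]
ft_force: [-0.4, -0.6, -0.1]
opening: 0.006
grip_force: 0.0
```

>>> move_arm(
  commands=[
    [[0,0,-0.1],[0,0,0],0],
    [[0,0,0],[0,0,0],0],
  ],
)

```text
t: 18.5
eef_pos: [515.1, -21.9, 58.8]
tcp_rot: [-3.142, -0.0, 1.714]
ft_force: [0.3, -0.0, 0.1]
opening: 0.005
grip_force: 0.0
```

>>> move_arm(
  commands=[
    [[0,0,-0.1],[0,0,0],0],
    [[0,0,0],[0,0,0],0],
  ],
)

```text
t: 18.7
eef_pos: [515.2, -22.0, 58.4]
tcp_rot: [3.141, 0.0, 1.714]
ft_force: [-1.5, 1.0, 7.8]
opening: 0.002
grip_force: 3.8
```

```bash
python3 - <<'E'
from meas import *
i=read_camera("scene");cv2.imwrite("pics/s10.png",i);x=state();t=x["eef_pos"];print(t,x["ft_force"],x["joints"].round(3))
print(proj("scene",[t,[t[0],t[1],95]]))
g=i.max(2)<50
for r in range(165,205,2):
    c=np.where(g[r,270:320])[0]+270;print(r,(int(c.min()),int(c.max()),len(c)) if len(c) else None,end="; ")
E
```

```text
[515.26491118 -21.98825647  58.47712561] [-2.43512583 -1.86266279  7.12105955] [-0.171  0.502  1.948 -0.     0.691 -0.314]
[[284.16181347 209.14695788]
 [283.3527159  199.43938723]]
165 (270, 305, 28); 167 (270, 305, 25); 169 (270, 305, 19); 171 (270, 284, 15); 173 (274, 294, 9); 175 (277, 294, 6); 177 (276, 292, 8); 179 (275, 288, 6); 181 (272, 272, 1); 183 (270, 286, 8); 185 (270, 286, 11); 187 (271, 286, 10); 189 (272, 286, 8); 191 (280, 286, 7); 193 (280, 286, 7); 195 (281, 286, 6); 197 (281, 286, 6); 199 (284, 286, 3); 201 None; 203 None;
```

Contact came at z≈58.6. Force jumped to 7–8 N within 0.4 mm, so the corner is firmly supported; an unwedged chest would dip at 1.5–3 N. I'll hold the press for over a second.

>>> move_arm(
  commands=[
    [[0,0,-0.03],[0,0,0],0],
    [[0,0,0],[0,0,0],0],
    [[0,0,0],[0,0,0],0],
    [[0,0,0],[0,0,0],0],
    [[0,0,0],[0,0,0],0],
    [[0,0,0],[0,0,0],0],
    [[0,0,0],[0,0,0],0],
    [[0,0,0],[0,0,0],0],
    [[0,0,0],[0,0,0],0],
    [[0,0,0],[0,0,0],0],
  ],
)

```text
t: 19.75
eef_pos: [515.2, -22.0, 58.4]
tcp_rot: [3.141, 0.0, 1.714]
ft_force: [-2.7, -1.2, 10.3]
opening: 0.008
grip_force: 5.3
```

>>> move_arm(
  commands=[
    [[0,0,0],[0,0,0],0],
    [[0,0,0],[0,0,0],0],
    [[0,0,0],[0,0,0],0],
  ],
)

```text
t: 20.05
eef_pos: [515.3, -22.0, 58.4]
tcp_rot: [3.141, 0.0, 1.714]
ft_force: [-2.3, -0.6, 10.0]
opening: 0.007
grip_force: 5.3
```

The corner held at z=58.4 under 10 N with no dip. I'll lift straight off, move clear and check before handing in.

>>> move_arm(
  commands=[
    [[0,0,0.5],[0,0,0],0],
    [[0,0,2],[0,0,0],0],
    [[0,0,4],[0,0,0],0],
    [[0,0,4],[0,0,0],0],
    [[0.3,-4,0],[0,0,0],0],
    [[0.3,-4,0],[0,0,0],0],
    [[0.3,-4,0],[0,0,0],0],
    [[0.3,-4,0],[0,0,0],0],
    [[0.3,-4,0],[0,0,0],0],
    [[0.3,-4,0],[0,0,0],0],
  ],
)

```text
t: 21.05
eef_pos: [533.0, -263.6, 162.8]
tcp_rot: [3.141, 0.0, 1.714]
ft_force: [0.6, 0.0, 0.6]
opening: 0.003
grip_force: 0.0
```

>>> move_arm(
  commands=[
    [[0,-4,0],[0,0,0],0],
    [[0,-4,0],[0,0,0],0],
    [[0,0,0],[0,0,0],0],
    [[0,0,0],[0,0,0],0],
  ],
)

```text
t: 21.45
eef_pos: [532.7, -342.4, 162.3]
tcp_rot: [-3.141, -0.001, 1.712]
ft_force: [-0.5, -0.3, 0.8]
opening: 0.004
grip_force: 0.0
```

```bash
python3 - <<'E'
from meas import *
t=read_camera("top");s=read_camera("scene");print(lid(t))
C=np.array([541.,88.7]);a=.1728;R=np.array([[np.cos(a),-np.sin(a)],[np.sin(a),np.cos(a)]])
L=[[*(C+R@p),95] for p in([-62,-122],[62,-122],[-62,122],[62,122])]
for n,i,o in(("top",t,"t9"),("scene",s,"s9"),("top",t,"top0"),("scene",s,"scene0")):print(n,o,flow(cv2.imread(f"pics/{o}.png"),i,proj(n,L)))
print(state()["t"],state()["ft_force"])
E
```

```text
((541.1914672851562, 88.951416015625), (129.07821655273438, 246.7088165283203), 9.502310752868652)
top t9 [[-0.009999999776482582, -0.0], [0.019999999552965164, 0.009999999776482582], [0.0, -0.009999999776482582], [-0.0, 0.009999999776482582]]
scene s9 [[-0.009999999776482582, -0.019999999552965164], [-0.029999999329447746, 0.009999999776482582], [-0.07999999821186066, -0.03999999910593033], [0.0, 0.019999999552965164]]
top top0 [[0.8899999856948853, 0.14000000059604645], [0.20000000298023224, -0.15000000596046448], [-0.4000000059604645, 0.28999999165534973], [-0.6100000143051147, -0.33000001311302185]]
scene scene0 [[0.10000000149011612, 0.25999999046325684], [0.75, -0.25999999046325684], [-1.1299999952316284, -0.20000000298023224], [-0.03999999910593033, -0.8700000047683716]]
21.55 [0.01184588 0.04550473 0.38526765]
```

Before and after the press the chest is identical to within 0.1 px. The drift against the very first frame looks like an exposure difference, because the corners appear to stretch apart. I'll check against frames taken just before contact, which were under similar light.

```bash
python3 - <<'E'
from meas import *
s=read_camera("scene");C=np.array([541.,88.7]);a=.1728;R=np.array([[np.cos(a),-np.sin(a)],[np.sin(a),np.cos(a)]])
pt=[[*(C+R@p[:2]),p[2]] for p in([-62,-122,95],[62,-122,95],[-62,122,95],[62,122,95],[-62,-60,80],[-62,60,80],[-62,0,75],[-45,105,10],[45,-105,10])]
for o in("scene0","s4","s6","s9"):
    i=cv2.imread(f"pics/{o}.png");print(o,i[150:230,230:310].mean().round(1),np.round(flow(i,s,proj("scene",pt)),2).tolist())
E
```

```text
scene0 143.7 [[0.11, 0.27], [0.73, -0.25], [-1.13, -0.19], [-0.04, -0.87], [0.07, 0.46], [0.01, 0.52], [-1.45, -0.16], [0.35, 0.09], [-0.45, -0.1]]
s4 152.3 [[-2.47, 1.3], [-0.15, -0.01], [-0.01, -0.15], [-0.01, 0.08], [54.45, 4.84], [0.0, -0.18], [7.3, 3.15], [-0.0, -0.07], [0.02, -0.08]]
s6 152.0 [[-12.81, 3.32], [119.77, 36.15], [0.03, -0.14], [-0.01, 0.13], [11.77, 4.49], [0.03, -0.18], [5.93, 2.38], [-0.06, -0.08], [96.38, 38.81]]
s9 156.1 [[-0.0, -0.01], [-0.04, 0.01], [-0.08, -0.03], [-0.0, 0.01], [-0.16, 0.04], [-0.01, -0.02], [-0.23, -0.11], [0.01, -0.01], [0.0, -0.0]]
```

Against the pre-contact frame, the chest moved less than 0.2 px (about 0.5 mm), so it is in place and level. I'm handing it in.

```bash
python3 -c "
from cell import env
print(env.job_done())"
```

```text
the job is handed in; nothing more can be done
None
```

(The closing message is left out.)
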